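# Queue specimen holders in the hardness tester's staging lane

### The arm

A 6-joint arm with a two-finger parallel gripper is mounted at the origin on the work surface. World frame = base frame: x ahead of the robot, y to its left, z up, the work surface at z = 0. Lengths are in m, angles in rad, forces in N, time in s.
With the tool pointing down it reaches from about 0.325 to 0.85 m from the base axis. Payload 15.5 kg.
Tool frame: the origin (TCP) lies at the very end of the fingers, on their centre line; the grasp point (between the pads) lies 19 mm behind it; z points along the fingers, y is the line along which they close (so a half turn about z gives the same grasp; the last joint's range is limited). The gripper opens to 91 mm and grips with 3 to 60 N. Pads are 32 mm wide; open, the fingers measure 118 mm over their backs; the gripper's body (76 mm by 178 mm) begins 60 mm behind the grasp point.
Start: joints at [-1.323, 0.494, 1.345, -0, 1.302, -0.096], TCP at [0.21, -0.589, 0.214] pointing down, gripper open.
Joint ranges: [-2.91, 2.91], [-0.82, 2.16], [0.22, 2.67], [-1.22, 4.37], [0.12, 2.79], [-3.08, 3.08]. Speed limits (rad/s): [1.89, 1.89, 2.57, 3.01, 3.01, 3.01].

### API

Orientations are given as a unit quaternion [x, y, z, w].
In Python, from plant import move_pose, move_linear, movej, move_gripper, pause, inverse_kinematics, read_state, grab_frame, camera_info, IKError, hand_in gives the robot as it stands. Calls block until the motion is done:
- move_pose(position, orientation): joint-space move of the TCP to a pose.
- move_linear(position, vel=0.15, rot=None, f_stop=None): straight line of the TCP; rot=None keeps the orientation; vel is the mean speed in m/s. With f_stop (N) it stops when the force on the tool has changed by that much, and returns True; else False.
- movej(angles): joint-space move.
- move_gripper(opening): opening from 0.0 (shut) to 1.0 (fully open); the grip force is fixed at half the most; returns when the fingers have stopped.
- pause(seconds).
- inverse_kinematics(position, orientation): joint angles nearest the present ones, or None.
- read_state(): the state.
- grab_frame(name): name is "scene" or "top" or "wrist"; returns (picture, depth): 420x560x3 uint8, red, green, blue; 420x560 float32, m along the optical axis (not along the pixel's ray), 0 where there is no reading.
- camera_info(name): a dict with "fx", "fy", "cx", "cy" (pixels), "world_from_camera" (4x4, takes a point from camera to world coordinates). Camera axes: x right, y up, looking along -z (the intrinsics and any distortion apply to the point x, -y, -z); pixel columns grow to the right and rows downward; lengths in m; the calibration is good to about 2 mm. A picture is of the moment at which its call begins: read the wrist's pose just before it. camera_info takes no time and is no camera call; for the wrist camera it gives the pose at the moment of the call.
A pose or a line that the arm cannot do raises IKError and nothing moves.
- hand_in(): hands the job in; it is judged then, once.
The state is a dict: "clock": time; "joints": joint angles; "qd": joint speeds; "tau": joint torques, N m; "position": TCP position; "tcp_rot": TCP orientation; "force": force on the tool from outside, world axes, zero at the start; "moment": the same for the moment, N m; "finger_gap": opening from 0.0 (shut) to 1.0 (fully open); "grip_force": force on a finger pad.
Only numpy, scipy, OpenCV 4.12 (cv2) and the standard library are available. Lean on these libraries where they do the work, as an engineer would, in place of code of your own. Each camera call takes 0.05 s, during which the arm holds its last target. There are 200 camera calls.

### The job

Slide the coloured specimen holders along the bench into the staging lane one by one, without lifting or tipping them: red first, then yellow, then blue, so that they stand upright in single file between the rails with red nearest the blue end stop. Then swing the orange gate fully shut across the mouth behind them, and leave the grey spare holder and everything else on the bench where it is.

Things in the scene. Friction and masses are not known exactly. Their poses are not given: they have to be found in the camera images.
- lane: fixed staging lane on the bench: two parallel aluminium rails 35 mm tall, 8 mm thick, 180 mm long, 64 mm clear between them, no step at the floor. Origin on the bench at the middle of the open mouth; x axis runs along the lane from the mouth (x = 0) to the end stop, z up. A bar lead-in (31 mm tall) flares from the +y rail out to x = -40, y = 60 mm; the gate hinges at the -y rail
- lane_stop (a point): middle of the face of the blue end stop (45 mm tall) at bench height, lane x = 180 mm. Three holders in a row take 168 mm, so 12 mm remain with the gate shut
- gate (a joint): angle of the orange swing gate about its upright hinge pin: 0 = shut, lying straight across the mouth (along the lane's +y, its inner face at lane x = -2 mm); pi/2 = standing straight out from the mouth (along the lane's -x); stop at 2.2. It starts wide open, turns freely and stays where it is left
- gate_hinge (a point): axis of the gate's hinge, at lane x = -6 mm, y = -41 mm, 27 mm above the bench (mid-height of the gate's arm). The arm is 70 mm long from this axis, 8 mm thick, and spans heights 20 to 34 mm
- gate_tip (a point): centre of the orange ball (16 mm) on the upright pin near the gate's free end, 62 mm from the hinge axis and 45 mm above the bench
- holder_red: round upright specimen holder, black with a broad red band and a red top that carries a small steel specimen; 56 mm diameter, 74 mm tall, about 0.3 kg; origin at the centre of its underside, z up
- holder_yellow: round upright specimen holder, black with a broad yellow band and a yellow top that carries a small steel specimen; 56 mm diameter, 74 mm tall, about 0.3 kg; origin at the centre of its underside, z up
- holder_blue: round upright specimen holder, black with a broad blue band and a blue top that carries a small steel specimen; 56 mm diameter, 74 mm tall, about 0.3 kg; origin at the centre of its underside, z up
- holder_spare: round upright specimen holder, black with a broad grey band and a grey top that carries a small steel specimen; 56 mm diameter, 74 mm tall, about 0.3 kg; origin at the centre of its underside, z up; a spare that stays where it is
- wash_bottle: white plastic bottle with a red cap, 64 mm diameter, 170 mm tall; origin under its centre; bystander
- resin_jar: amber glass jar with a black lid, 68 mm diameter, 80 mm tall; origin under its centre; bystander
- block_box: closed wooden box of a reference block, 70 x 110 x 35 mm; origin under its centre; bystander
- polish_disc: flat steel polishing disc, 110 mm diameter, 12 mm thick; origin under its centre; bystander
- screwdriver: screwdriver lying on the bench, about 200 mm long; bystander
- mug: blue ceramic mug, 76 mm diameter, 90 mm tall, handle to its +y; origin under its centre; bystander

How it is judged:
By the outcome, as a careful person would: the job done as asked, in the order asked, and still so for the second after the job is handed in, with the robot touching nothing.
It also fails if it takes over 67 s, if anything falls off the work surface, if the arm or the gripper's body presses on something with over 40 N, if the wrist force passes 120 N, or if a joint passes its speed limit or range.

## Working session

There is one attempt and no reset: what is moved stays moved. The work goes in short steps, each a Python script; the robot and the scene stay as the last script left them, time stands still between calls to the robot, and variables do not carry over. Pictures are saved under pics/ and viewed, at most 10 in all, crops included, and the job is handed in when it is done.

```bash
mkdir -p pics; ls; python3 - <<'E'
from plant import *
import cv2, numpy as np
for n in ("top","scene"):
    p,d=grab_frame(n); cv2.imwrite(f"pics/{n}0.png",p[:,:,::-1]); np.savez(f"{n}0.npz",p=p,d=d)
    c=camera_info(n); print(n,{k:(np.round(v,4).tolist() if k=="world_from_camera" else v) for k,v in c.items()})
s=read_state(); print(s["clock"],s["position"],s["tcp_rot"],s["finger_gap"])
E
```

```text
pics
top {'fx': 385.9627579458457, 'fy': 385.9627579458457, 'cx': 283.83693845652107, 'cy': 197.26800459680197, 'world_from_camera': [[0.0269, 0.9973, -0.0683, 0.496], [-0.9995, 0.0279, 0.0135, 0.0388], [0.0154, 0.0679, 0.9976, 1.2236], [0.0, 0.0, 0.0, 1.0]]}
scene {'fx': 427.99153771956264, 'fy': 427.99153771956264, 'cx': 278.8035309510696, 'cy': 204.01631626563642, 'world_from_camera': [[0.8168, -0.3711, 0.4417, 1.0374], [0.5769, 0.5317, -0.62, -0.5768], [-0.0048, 0.7613, 0.6484, 0.728], [0.0, 0.0, 0.0, 1.0]]}
0.1 [ 0.20999872 -0.58829679  0.21338196] [ 9.85351757e-01  1.70533282e-01 -2.75103339e-05 -5.61080624e-04] 0.9981542019329439
```

View pics/top0.png

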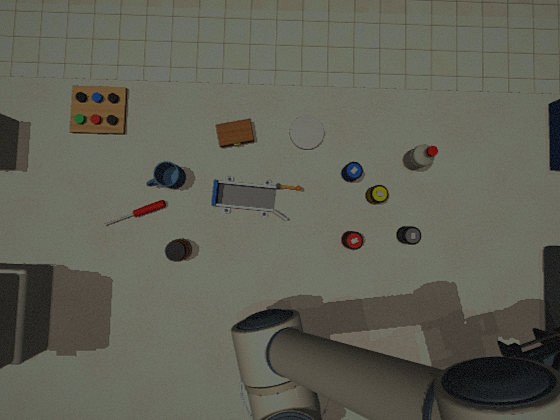

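View pics/scene0.png

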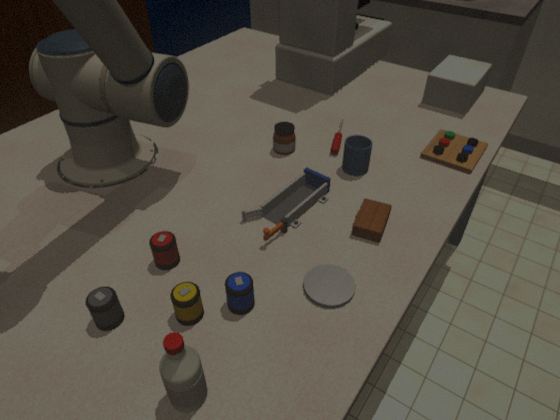

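The top view shows the lane, with its blue stop at (216,192), its mouth at about (277,198) and the lead-in tip at (288,219). The gate points right from the hinge (278,186) to (300,188). Holders are red (352,241), yellow (377,194), blue (352,171) and spare (408,235). The scene view agrees.

```bash
cat > h.py <<'E'
import numpy as np, cv2
from plant import *
def cast(c,uv,z):
    """pixels -> world points on plane height z"""
    uv=np.atleast_2d(uv).astype(float); T=np.array(c["world_from_camera"])
    d=np.c_[(uv[:,0]-c["cx"])/c["fx"],-(uv[:,1]-c["cy"])/c["fy"],-np.ones(len(uv))]@T[:3,:3].T
    return T[:3,3]+d*((z-T[2,3])/d[:,2])[:,None]
def cloud(c,d):
    v,u=np.mgrid[:d.shape[0],:d.shape[1]]; T=np.array(c["world_from_camera"])
    P=np.stack([(u-c["cx"])/c["fx"]*d,-(v-c["cy"])/c["fy"]*d,-d],-1)
    return P@T[:3,:3].T+T[:3,3]
E
python3 - <<'E'
from h import *
z=np.load("top0.npz"); p,d=z["p"],z["d"]; c=camera_info("top"); P=cloud(c,d)
hsv=cv2.cvtColor(p,cv2.COLOR_RGB2HSV)
print("bench z",np.median(P[250:300,200:230,2]))
for n,(u,v) in dict(red=(352,241),yellow=(377,194),blue=(352,171),spare=(408,235)).items():
    W=P[v-16:v+17,u-16:u+17]; H=hsv[v-16:v+17,u-16:u+17]
    m=(W[...,2]>.064)&(W[...,2]<.09)
    vv,uu=np.nonzero(m); (cx,cy),r=cv2.minEnclosingCircle(np.c_[uu,vv].astype(np.float32))
    q=cast(c,[cx+u-16,cy+v-16],.074)[0]
    print(n,m.sum(),"median z",np.median(W[m][:,2]).round(4),"circle r mm",r*3.1,"pos",q.round(4),"mean",cast(c,[uu.mean()+u-16,vv.mean()+v-16],.074)[0].round(4))
W=P[160:235,200:310]
H=hsv[160:235,200:310]
m=(H[...,0]>100)&(H[...,0]<125)&(H[...,1]>130)
vv,uu=np.nonzero(m); print("stop px",uu.mean()+200,vv.mean()+160,m.sum(), cast(c,[[uu.mean()+200,vv.mean()+160]],.045))
m=(H[...,0]>5)&(H[...,0]<25)&(H[...,1]>130)
vv,uu=np.nonzero(m); print("gate px",uu.min()+200,uu.max()+200,vv.mean()+160,m.sum())
r=(W[...,2]>.025)&(W[...,2]<.05); print(r.sum())
cv2.imwrite("pics/h.png",cv2.resize(np.hstack([p[160:235,200:310,::-1],np.repeat((np.clip(W[...,2:]/.06,0,1)*255).astype(np.uint8),3,2)]),None,fx=3.6,fy=3.6,interpolation=cv2.INTER_NEAREST))
E
```

```text
bench z -0.0008466572557497276
red 262 median z 0.07 circle r mm 28.87336492538452 pos [ 0.4517 -0.1862  0.074 ] mean [ 0.4518 -0.1864  0.074 ]
yellow 256 median z 0.0703 circle r mm 28.66532964706421 pos [ 0.5938 -0.2604  0.074 ] mean [ 0.5935 -0.2605  0.074 ]
blue 260 median z 0.0705 circle r mm 28.216443157196046 pos [ 0.6611 -0.1823  0.074 ] mean [ 0.6613 -0.1825  0.074 ]
spare 263 median z 0.0699 circle r mm 29.151345443725585 pos [ 0.4714 -0.3597  0.074 ] mean [ 0.4714 -0.3599  0.074 ]
stop px 214.82075471698113 191.99056603773585 106 [[0.58686162 0.23412113 0.045     ]]
gate px 281 300 187.0 53
570
```

View pics/h.png

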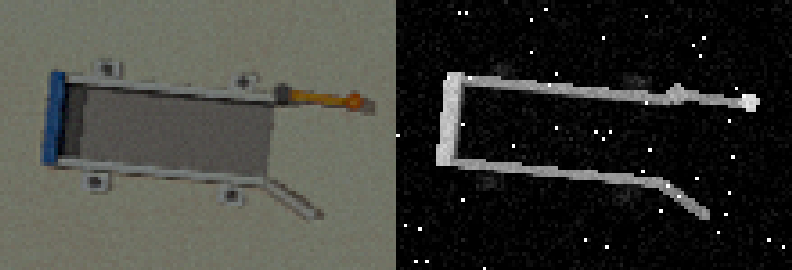

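The crop shows the rails, lead-in, stop and gate cleanly, in colour and in height. The stop is at the left, the hinge at about crop (282,95) and the ball at about (355,102). Next I fit the lane from the heights.

```bash
cat >> h.py <<'E'
def fit_lane(P,near=None):
    """rails = points 28..40 mm high; two 64 mm apart lines -> lane mid point, x dir"""
    pts=P.reshape(-1,3); pts=pts[(pts[:,2]>.027)&(pts[:,2]<.041)]
    O,th=near; 
    for _ in range(4):
        ex=np.array([np.cos(th),np.sin(th)]); ey=np.array([-ex[1],ex[0]])
        L=(pts[:,:2]-O)@np.c_[ex,ey]
        a=L[(abs(L[:,1]-36)<1e9)&(L[:,0]>.012)&(L[:,0]<.168)]
        A=a[abs(a[:,1]-.036)<.012]; B=a[abs(a[:,1]+.036)<.012]
        fa=np.polyfit(A[:,0],A[:,1],1); fb=np.polyfit(B[:,0],B[:,1],1)
        O=O+ey*(fa[1]+fb[1])/2; th+=np.arctan((fa[0]+fb[0])/2)
    return O,th,np.median(A[:,1])-np.median(B[:,1]),len(A),len(B)
def pt(L,x,y,z):
    O,th=L; c,s=np.cos(th),np.sin(th); return [O[0]+c*x-s*y,O[1]+s*x+c*y,z]
def quat(a):
    "tool down, tool x axis at world angle a"
    return [np.cos(a/2),np.sin(a/2),0,0]
E
python3 - <<'E'
from h import *
z=np.load("top0.npz"); c=camera_info("top"); P=cloud(c,z["d"])
P=P[165:232,205:310]
pts=P.reshape(-1,3)
S=pts[(pts[:,2]>.0415)&(pts[:,2]<.049)&(pts[:,1]>.2)][:,:2]; print("stop top",len(S),S.mean(0))
st=S.mean(0); th=np.arctan2(1,.09)
ex=np.array([np.cos(th),np.sin(th)])
for i in range(3):
    O=st-.184*ex; O,th,w,na,nb=fit_lane(P,(O,th)); ex=np.array([np.cos(th),np.sin(th)])
    l=(S-O)@ex; print(O,np.degrees(th),w,na,nb,"stop x range in lane",np.percentile(l,[2,98]))
    O=O+ex*((np.percentile(l,2)-.001)-.180); st=O+.184*ex
print("O",O)
b=pts[(pts[:,2]>.043)&(pts[:,1]<.07)]; ey=np.array([-ex[1],ex[0]])
L=(O,th)
print("ball",len(b),np.median((b[:,:2]-O)@np.c_[ex,ey],axis=0))
np.save("lane.npy",[O[0],O[1],th])
for dth in (0,np.pi,-np.pi):
    q=inverse_kinematics(pt(L,.02,0,.28),quat(th+dth)); print(dth,None if q is None else np.round(q,2))
s=read_state();T=np.array(camera_info("wrist")["world_from_camera"]); print(T.round(3),s["position"])
E
```

```text
stop top 97 [0.58482318 0.23709405]
[0.5727799  0.05343496] 86.04008584758839 0.07163585469261496 132 140 stop x range in lane [0.17827754 0.18996718]
[0.57256847 0.05072062] 86.02520633932384 0.07171357193399552 133 138 stop x range in lane [0.18099481 0.19269717]
[0.57256811 0.05071544] 86.02520633932299 0.07171357193408856 133 138 stop x range in lane [0.181      0.19270236]
O [0.57256811 0.05071544]
ball 58 [-0.01717406  0.07560702]
0 [ 0.02  0.37  1.37 -0.    1.4   0.09]
3.141592653589793 [ 0.02  0.37  1.37 -0.    1.4  -3.05]
-3.141592653589793 [ 0.02  0.37  1.37 -0.    1.4  -3.05]
[[ 0.336  0.908  0.25   0.28 ]
 [-0.942  0.324  0.088 -0.563]
 [-0.001 -0.265  0.964  0.384]
 [ 0.     0.     0.     1.   ]] [ 0.20999872 -0.58829679  0.21338196]
```

```bash
python3 - <<'E'
from h import *
x,y,th=np.load("lane.npy"); L=(np.array([x,y]),th)
move_pose(pt(L,.03,0,.27),quat(th))
c=camera_info("wrist"); p,d=grab_frame("wrist"); s=read_state(); print(s["clock"],s["position"],s["force"])
np.savez("w0.npz",p=p,d=d,T=c["world_from_camera"]); cv2.imwrite("pics/w0.png",p[:,:,::-1])
P=cloud(c,d)
print("bench",np.median(P[...,2]))
for z0 in (0,):
    O,t,w,na,nb=fit_lane(P,L); print(O,np.degrees(t),w,na,nb)
ex=np.array([np.cos(t),np.sin(t)]);ey=np.array([-ex[1],ex[0]]);M=np.c_[ex,ey]
q=P.reshape(-1,3); l=(q[:,:2]-O)@M
m=(q[:,2]>.041)&(q[:,2]<.05)&(abs(l[:,1])<.03)&(l[:,0]>.15)&(l[:,0]<.22); print("stop",m.sum(),np.percentile(l[m,0],[1,5,50,95]) if m.any() else 0)
# rail ends: mouth
r=(q[:,2]>.03)&(q[:,2]<.039)&(abs(l[:,1]-.036)<.003)&(l[:,0]<.1)&(l[:,0]>-.05); print("rail +y start",np.percentile(l[r,0],[1,5]))
b=(q[:,2]>.045)&(q[:,2]<.056)&(l[:,0]<-.03)&(l[:,0]>-.09)&(abs(l[:,1]+.05)<.05); print("ball",b.sum(),np.median(l[b],0),q[b,2].max())
# red/yellow/blue if in view
for n,(X,Y) in dict(red=(.4517,-.1862),yellow=(.5938,-.2604),blue=(.6611,-.1823)).items():
    k=(q[:,2]>.06)&(q[:,2]<.09)&(np.hypot(q[:,0]-X,q[:,1]-Y)<.04)
    if k.sum()>50: print(n,k.sum(),(q[k].min(0)+q[k].max(0))/2,q[k].mean(0),np.ptp(q[k],0))
E
```

```text
2.85 [0.57476659 0.07995281 0.26994345] [-0.00119604 -0.32838496 -0.38815651]
bench 0.0008486427630204074
[0.57125548 0.05080665] 85.94836219322819 0.07128259678330542 1238 1248
stop 890 [0.18018793 0.18051177 0.18580648 0.19162978]
rail +y start [-0.00466039  0.00201558]
ball 149 [-0.06549274 -0.0384785 ] 0.05433730802064762
```

View pics/w0.png

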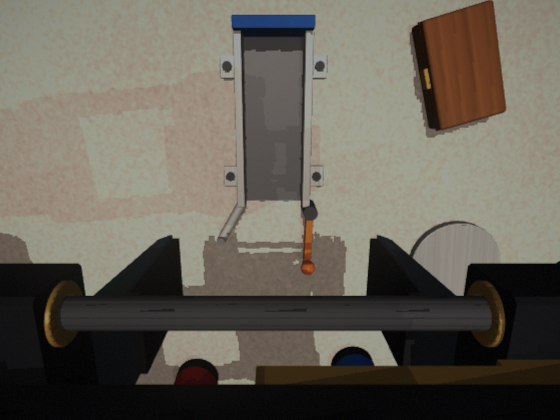

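The wrist view shows the stop at the top (273,22), the rails down to the mouth at row 200, the hinge (310,212), the ball (308,268) and the lead-in at lower left. The lane fit gives rails 71.3 mm apart, stop face at x = 0.180 and ball at 54 mm height, all as expected. Next: open the gate wider, then bring in red.

```bash
cat >> h.py <<'E'
LN=(np.array([.5715,.0508]),np.radians(85.96)); Z=.042
def toL(p):
    O,t=LN; d=np.array(p[:2])-O; return np.array([d@[np.cos(t),np.sin(t)],d@[-np.sin(t),np.cos(t)]])
def go(x,y,z,vel=.3,f=None):
    r=move_linear(pt(LN,x,y,z),vel=vel,f_stop=f); s=read_state()
    print(f"{s['clock']:.2f} L",toL(s["position"]).round(4),round(s["position"][2],4),"F",np.round(s["force"],1),"stop",r); return r
def slide(xy,target,via):
    a=toL(xy); s=toL(read_state()["position"])
    go(*a,.125); go(*a,Z,.2,f=15)
    move_gripper(0.0); s=read_state(); print("gap",s["finger_gap"],"grip",s["grip_force"])
    for v in via: go(*v,Z,.15,f=25)
    go(target-.02,0,Z,.15,f=20)
    go(target+.006,0,Z,.04,f=8)
    move_gripper(.8); go(*toL(read_state()["position"]),.125,.25)
def shot(n,name):
    c=camera_info(n); p,d=grab_frame(n); np.savez(name+".npz",p=p,d=d,T=c["world_from_camera"]); cv2.imwrite(f"pics/{name}.png",p[:,:,::-1]); return c,p,d
E
python3 - <<'E'
from h import *
O,t=LN
move_linear(pt(LN,-.062,.045,.12),vel=.3,rot=quat(t))
go(-.062,.045,.043,.2,f=10); go(-.062,-.012,.043,.1,f=10); go(-.062,.0,.05,.2)
R=(.4517,-.1862); print("red in lane",toL(R),"y",toL((.5938,-.2604)),"b",toL((.6611,-.1823)))
go(-.062,0,.125)
slide(R,.152,[(-.10,0)])
shot("wrist","w1")
E
```

```text
4.14 L [-0.0616  0.044 ] 0.0441 F [ 0.9 -0.8  0.3] stop False
4.86 L [-0.062  -0.0116] 0.0433 F [ 0.2  0.3 -0.3] stop False
5.11 L [-0.062   0.0007] 0.0504 F [0.2 0.5 0.9] stop False
red in lane [-0.24485134  0.10280498] y [-0.3088556  -0.04416953] b [-0.22620819 -0.10579992]
5.51 L [-0.062 -0.001] 0.1262 F [-0.4 -0.4 -0.9] stop False
6.36 L [-0.2442  0.1027] 0.1245 F [-0.1  0.9  0.5] stop False
6.92 L [-0.2441  0.1023] 0.0422 F [-0.2  0.2  0.3] stop False
gap 0.60882261596752 grip 30.001202523708344
8.90 L [-0.0998 -0.0004] 0.0423 F [1.5 2.4 5.5] stop False
10.60 L [ 0.1318 -0.0003] 0.0424 F [ 0.2 -3.4  9.2] stop False
10.82 L [ 0.1324 -0.0003] 0.0424 F [ 0.1 -1.6  4.9] stop True
11.78 L [ 0.1323 -0.0003] 0.1258 F [-1.1 -0.2  0.2] stop False
```

View pics/w1.png

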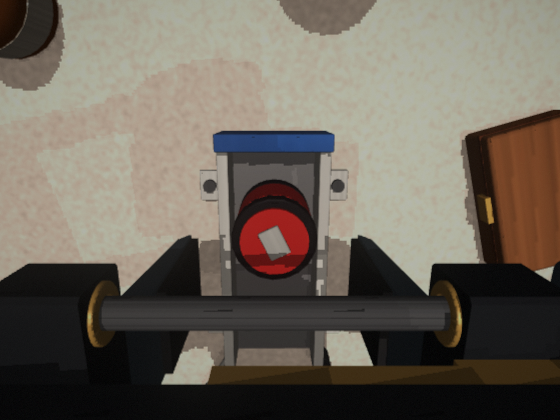

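Red stands upright in the lane at (275,238), about 20 mm short of the stop. The force stop fired early on settling forces, so I regrip, settle and finish the push, then bring yellow.

```bash
cat >> h.py <<'E'
def finish(target):
    pause(.3); go(target+.006,0,Z,.05,f=14)
    move_gripper(.8); go(*toL(read_state()["position"]),.125,.25)
def slide(xy,target,via):
    a=toL(xy)
    go(*a,.125); move_gripper(1.0); go(*a,Z,.2,f=15)
    move_gripper(0.0); s=read_state(); print("gap",s["finger_gap"],"grip",s["grip_force"])
    for v in via: go(*v,Z,.15,f=25)
    go(target-.02,0,Z,.15,f=25); finish(target)
def tops(c,d):
    q=cloud(c,d).reshape(-1,3); l=np.array([toL(v) for v in q[(q[:,2]>.062)&(q[:,2]<.078)]])
    return l
E
python3 - <<'E'
from h import *
go(.1324,0,Z,.2,f=15); move_gripper(0.0); finish(.152)
shot("wrist","w2")
slide((.5938,-.2604),.096,[(-.12,0)])
c,p,d=shot("wrist","w3")
E
```

```text
12.39 L [1.324e-01 1.000e-04] 0.0419 F [0.4 0.5 0.1] stop False
13.31 L [ 0.1335 -0.0006] 0.0431 F [ 0.1 -0.7  6.4] stop True
14.27 L [ 0.1332 -0.0002] 0.1258 F [ 0.  -0.4 -0.9] stop False
15.95 L [-0.3075 -0.044 ] 0.1249 F [ 0.4 -0.4  0.5] stop False
17.00 L [-0.309  -0.0445] 0.0426 F [ 0.2 -0.5  0.3] stop False
gap 0.6072973984699059 grip 30.000995099544525
19.07 L [-0.1193  0.    ] 0.0422 F [0.7 5.  8.5] stop False
20.53 L [ 0.0756 -0.    ] 0.0426 F [-1.4 -7.4 14.8] stop False
21.50 L [0.1017 0.    ] 0.0422 F [-0.  -5.2 10.4] stop False
22.46 L [ 1.021e-01 -1.000e-04] 0.1258 F [-0.   0.5 -1.5] stop False
```

View pics/w3.png

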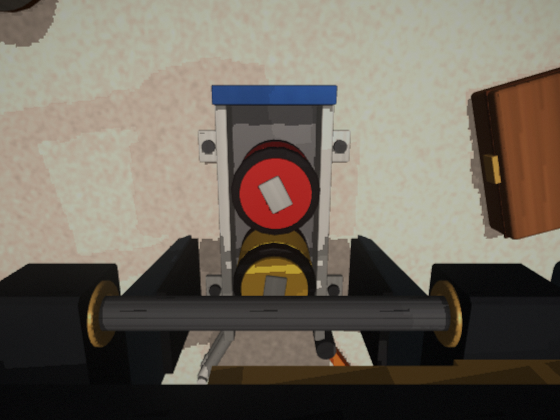

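Red is at (275,190) and yellow at about (275,280), touching, but red still looks short of the stop (row 95). Measuring it.

```bash
python3 - <<'E'
from h import *
for n in ("w1","w2","w3"):
    z=np.load(n+".npz"); c=dict(camera_info("wrist"),world_from_camera=z["T"]); q=cloud(c,z["d"]).reshape(-1,3); hs=cv2.cvtColor(z["p"],cv2.COLOR_RGB2HSV)
    m=(((hs[...,0]<6)|(hs[...,0]>174))&(hs[...,1]>150)&(hs[...,2]>60)).ravel()&(q[:,2]>.055)&(q[:,2]<.09)
    l=np.array([toL(v) for v in q[m]]); print(n,m.sum(),"z",np.median(q[m,2]),"ctr",(np.percentile(l,1,0)+np.percentile(l,99,0))/2,np.ptp(l,0))
    b=((hs[...,0]>100)&(hs[...,0]<125)&(hs[...,1]>150)).ravel()&(q[:,2]>.04)&(q[:,2]<.05); l=np.array([toL(v) for v in q[b]]); print("stop face",np.percentile(l[:,0],1))
z=np.load("w3.npz"); P=cloud(c,z["d"]); l=(P[...,:2]-LN[0])@np.array([[np.cos(LN[1]),-np.sin(LN[1])],[np.sin(LN[1]),np.cos(LN[1])]])
m=(P[...,2]>.06)&(P[...,2]<.085)&(abs(l[...,1])<.004)&(l[...,0]<.2)&(l[...,0]>0); h=np.histogram(l[m][:,0],np.arange(.06,.2,.004)); print(list(zip(h[1].round(3),h[0])))
E
```

```text
w1 2987 z 0.07138013127267559 ctr [0.1273818  0.00046838] [0.04932962 0.04527271]
stop face 0.18133934237147875
w2 2975 z 0.0713984816270489 ctr [0.12827625 0.00019279] [0.04940694 0.04432233]
stop face 0.18147663691688823
w3 3308 z 0.07136731034747386 ctr [ 1.27824978e-01 -1.44951534e-05] [0.0444027  0.04463759]
stop face 0.1809482447091416
[(np.float64(0.06), np.int64(59)), (np.float64(0.064), np.int64(72)), (np.float64(0.068), np.int64(74)), (np.float64(0.072), np.int64(93)), (np.float64(0.076), np.int64(77)), (np.float64(0.08), np.int64(77)), (np.float64(0.084), np.int64(95)), (np.float64(0.088), np.int64(116)), (np.float64(0.092), np.int64(1)), (np.float64(0.096), np.int64(1)), (np.float64(0.1), np.int64(65)), (np.float64(0.104), np.int64(56)), (np.float64(0.108), np.int64(81)), (np.float64(0.112), np.int64(79)), (np.float64(0.116), np.int64(70)), (np.float64(0.12), np.int64(82)), (np.float64(0.124), np.int64(86)), (np.float64(0.128), np.int64(83)), (np.float64(0.132), np.int64(86)), (np.float64(0.136), np.int64(92)), (np.float64(0.14), np.int64(90)), (np.float64(0.144), np.int64(84)), (np.float64(0.148), np.int64(97)), (np.float64(0.152), np.int64(87)), (np.float64(0.156), np.int64(0)), (np.float64(0.16), np.int64(0)), (np.float64(0.164), np.int64(0)), (np.float64(0.168), np.int64(0)), (np.float64(0.172), np.int64(0)), (np.float64(0.176), np.int64(0)), (np.float64(0.18), np.int64(0)), (np.float64(0.184), np.int64(0)), (np.float64(0.188), np.int64(0)), (np.float64(0.192), np.int64(0))]
```

Red is really at x = 0.128 and yellow at about 0.064. Held high, the holders tilt, dig in and slip in the pads. In the lane I'll push from behind with shut, low fingers instead. Outside the lane I'll grip low.

```bash
python3 - <<'E'
from h import *
go(.003,0,.125); move_gripper(0.0)
go(.003,0,.02,.2,f=8)
pause(.2); go(.058,0,.02,.05,f=12); x=toL(read_state()["position"])[0]
go(x-.004,0,.02,.1); go(x-.02,0,.125,.3)
c,p,d=shot("wrist","w4")
P=cloud(c,d); O,t=LN; l=(P[...,:2]-O)@np.array([[np.cos(t),-np.sin(t)],[np.sin(t),np.cos(t)]])
m=(P[...,2]>.06)&(P[...,2]<.085)&(abs(l[...,1])<.005)&(l[...,0]<.2)&(l[...,0]>0); h=np.histogram(l[m][:,0],np.arange(.02,.2,.004)); print([(round(float(a),3),int(b)) for a,b in zip(h[1],h[0])])
E
```

```text
22.99 L [0.0021 0.0006] 0.124 F [0.1 1.5 0.2] stop False
24.81 L [ 0.003  -0.0005] 0.0207 F [ 0.5 -0.4  0.3] stop False
25.92 L [0.0515 0.0001] 0.02 F [-0.8 -8.8  5.6] stop True
26.17 L [0.0477 0.0001] 0.0199 F [-0.1  0.1 -0.8] stop False
26.67 L [ 0.0316 -0.0004] 0.1259 F [-0.6  0.1 -0.8] stop False
[(0.02, 0), (0.024, 0), (0.028, 0), (0.032, 0), (0.036, 0), (0.04, 0), (0.044, 0), (0.048, 0), (0.052, 0), (0.056, 0), (0.06, 0), (0.064, 0), (0.068, 69), (0.072, 92), (0.076, 118), (0.08, 115), (0.084, 106), (0.088, 118), (0.092, 120), (0.096, 124), (0.1, 144), (0.104, 125), (0.108, 124), (0.112, 129), (0.116, 126), (0.12, 134), (0.124, 115), (0.128, 151), (0.132, 140), (0.136, 141), (0.14, 153), (0.144, 150), (0.148, 149), (0.152, 157), (0.156, 152), (0.16, 126), (0.164, 0), (0.168, 0), (0.172, 0), (0.176, 0), (0.18, 0), (0.184, 0), (0.188, 0), (0.192, 0), (0.196, 0)]
```

View pics/w4.png

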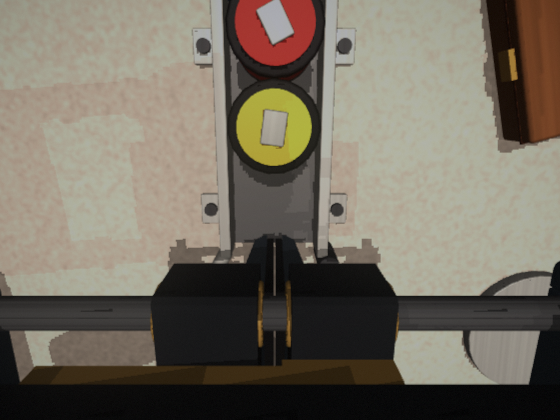

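Yellow is at (275,127) and red at (275,20), in line. The pusher stopped at 0.0515 m (0.052 expected), so they rest against the stop. Now blue: grip it low, slide it to the mouth, release and look.

```bash
python3 - <<'E'
from h import *
a=toL((.6611,-.1823))
go(*a,.125,.35); move_gripper(1.0); go(*a,.012,.2,f=10)
move_gripper(0.0); s=read_state(); print("gap",s["finger_gap"])
go(-.14,0,.012,.15,f=25); go(-.087,.0005,.012,.1,f=25)
move_gripper(.85); go(-.087,0,.125,.3)
go(-.15,0,.125,.3); move_gripper(0.0)
go(-.152,0,.02,.25,f=8); c,p,d=shot("wrist","w5")
P=cloud(c,d); hs=cv2.cvtColor(p,cv2.COLOR_RGB2HSV); q=P.reshape(-1,3); l=np.array([toL(v) for v in q])
m=((hs[...,0]>100)&(hs[...,0]<125)&(hs[...,1]>120)).ravel()&(q[:,2]>.06)&(q[:,2]<.09)&(l[:,0]<.05); print("blue",m.sum(),(l[m].min(0)+l[m].max(0))/2,np.ptp(l[m],0))
E
```

```text
27.67 L [-0.225  -0.1049] 0.1241 F [ 0.4  1.2 -0.1] stop False
29.77 L [-0.2264 -0.1065] 0.013 F [-0.1 -0.1  0.2] stop False
gap 0.6101900549868685
31.47 L [-0.1394  0.0007] 0.0123 F [-5.8  9.9 18.2] stop False
32.15 L [-0.0865 -0.0004] 0.0123 F [0.9 8.  9.7] stop False
33.21 L [-0.087  -0.0002] 0.1258 F [-0.2  0.4 -1.2] stop False
33.57 L [-0.1509  0.0009] 0.1236 F [0.  0.5 1. ] stop False
35.33 L [-0.1521 -0.0003] 0.0205 F [-1.  -0.7  0.7] stop False
blue 12690 [-0.08906049  0.00064677] [0.04557778 0.04505017]
```

View pics/w5.png

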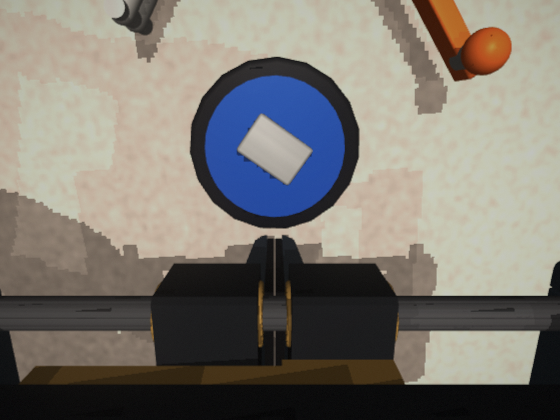

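Blue stands upright at (275,148), lane (-0.089, 0.0006), and the gate ball is clear at (486,50). I push it in, checking its lateral drift part way.

```bash
python3 - <<'E'
from h import *
def blue(n):
    c,p,d=shot("wrist",n); q=cloud(c,d).reshape(-1,3); hs=cv2.cvtColor(p,cv2.COLOR_RGB2HSV)
    m=((hs[...,0]>100)&(hs[...,0]<125)&(hs[...,1]>120)).ravel()&(q[:,2]>.06)&(q[:,2]<.09); l=np.array([toL(v) for v in q[m]]); l=l[l[:,0]<.06]
    r=(l.min(0)+l.max(0))/2; print("blue",r,np.ptp(l,0)); return r
go(-.080,0,.02,.1,f=12); b=blue("w6")
if abs(b[1])<.003:
    pause(.1); r=go(.003,0,.02,.06,f=12); b=blue("w7"); s=toL(read_state()["position"])[0]
    go(s-.006,0,.02,.1); go(s-.03,0,.125,.3)
    shot("wrist","w8")
E
```

```text
36.25 L [-0.0801  0.0001] 0.0199 F [-0.3  0.9  0.4] stop False
blue [-0.03374949  0.00097337] [0.04570756 0.04526214]
37.55 L [-0.0045  0.0001] 0.0199 F [-0.3 -8.   5.4] stop True
blue [0.03845142 0.00097925] [0.04304014 0.04552699]
37.85 L [-0.0105  0.    ] 0.0199 F [-0.1  0.5  0.9] stop False
38.36 L [-0.0345 -0.0002] 0.1258 F [-0.4 -0.  -1.4] stop False
```

Blue is in at 0.039 and seated against yellow. Now I swing the gate by pushing the ball from outside along its arc, turning the tool with it.

```bash
python3 - <<'E'
from h import *
z=np.load("w5.npz"); c=dict(camera_info("wrist"),world_from_camera=z["T"]); q=cloud(c,z["d"]).reshape(-1,3); hs=cv2.cvtColor(z["p"],cv2.COLOR_RGB2HSV)
m=((hs[...,0]>3)&(hs[...,0]<16)&(hs[...,1]>170)).ravel()&(q[:,2]>.046)&(q[:,2]<.056); b=np.median([toL(v) for v in q[m]],0)
H=np.array([-.006,-.041]); v=b-H; th=np.arctan2(-v[0],v[1]); print("ball",m.sum(),b,np.hypot(*v),"theta",th)
assert 1.8<th<2.3 and abs(np.hypot(*v)-.062)<.005
def pose(a,off):
    n=np.array([-np.cos(a),-np.sin(a)]); p=H+.062*np.array([-np.sin(a),np.cos(a)])+n*(.008+.016+off)
    return p,quat(LN[1]+a)
def st(t):
    s=read_state(); print(t,round(s["clock"],2),toL(s["position"]).round(4),round(s["position"][2],4),np.round(s["force"],1))
p,r=pose(th,.014); move_pose(pt(LN,*p,.125),r); st("above")
print(move_linear(pt(LN,*p,.038),vel=.2,f_stop=8)); st("down")
for a in np.linspace(th,0,9)[1:]:
    p,r=pose(a,.002 if a>.01 else -.003)
    k=move_linear(pt(LN,*p,.038),vel=.06,rot=r,f_stop=8 if a<.5 else 15); st((round(a,2),k))
    if k: break
shot("wrist","w9")
E
```

```text
ball 1615 [-0.05711012 -0.07277922] 0.06018441412435447 theta 2.1270763817872798
above 40.33 [-0.0385 -0.1058] 0.1247 [0.5 0.7 0.7]
False
down 40.92 [-0.0386 -0.1065] 0.0388 [-1.1  0.4  0.4]
(np.float64(1.86), False) 41.56 [-0.0579 -0.0845] 0.039 [-0.3 -0.1 -0.3]
(np.float64(1.6), False) 42.01 [-0.0672 -0.069 ] 0.0383 [ 0.2  0.3 -0.8]
(np.float64(1.33), False) 42.46 [-0.0722 -0.052 ] 0.0381 [-0.6  0.  -0.2]
(np.float64(1.06), False) 42.91 [-0.0727 -0.0343] 0.0381 [-0.2 -0.5 -0.4]
(np.float64(0.8), False) 43.36 [-0.0685 -0.017 ] 0.0381 [ 0.   0.9 -0.1]
(np.float64(0.53), False) 43.81 [-0.0599 -0.0014] 0.0381 [1.  0.3 0.7]
(np.float64(0.27), False) 44.26 [-0.0476  0.0113] 0.0381 [-0.7  0.  -0.7]
(np.float64(0.0), True) 44.66 [-0.0287  0.0202] 0.0379 [ 0.2 -9.6  1. ]
```

View pics/w9.png

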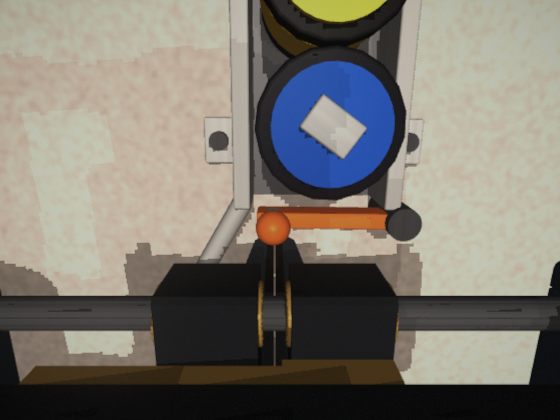

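The gate lies straight across the mouth from the hinge (403,222) to the ball (273,228), with blue behind it at (332,122). I back off, rise and check.

```bash
python3 - <<'E'
from h import *
go(-.045,.0202,.038,.1); go(-.06,.02,.13,.3); go(.03,0,.27,.3)
c,p,d=shot("wrist","w10"); q=cloud(c,d).reshape(-1,3); hs=cv2.cvtColor(p,cv2.COLOR_RGB2HSV)
m=((hs[...,0]>3)&(hs[...,0]<16)&(hs[...,1]>170)).ravel()&(q[:,2]>.043)&(q[:,2]<.056); print("ball",m.sum(),np.median([toL(v) for v in q[m]],0))
c,t,d=shot("top","t1"); P=cloud(c,d)
for n,X in dict(spare=(.4714,-.3597)).items():
    k=(P[...,2]>.062)&(P[...,2]<.09)&(np.hypot(P[...,0]-X[0],P[...,1]-X[1])<.05); vv,uu=np.nonzero(k); print(n,cast(c,[uu.mean(),vv.mean()],.074))
cv2.imwrite("pics/fin.png",np.hstack([p[:,90:450,::-1],t[:,60:460,::-1]]))
E
```

```text
45.03 L [-0.0455  0.02  ] 0.038 F [-0.3  0.2  0.1] stop False
45.49 L [-0.0598  0.0195] 0.1309 F [-0.4  1.2 -0.6] stop False
46.20 L [0.0301 0.0008] 0.2684 F [ 0.6  0.5 -0.2] stop False
ball 145 [-0.00313523  0.02132753]
spare [[ 0.47151388 -0.35950352  0.074     ]]
```

View pics/fin.png

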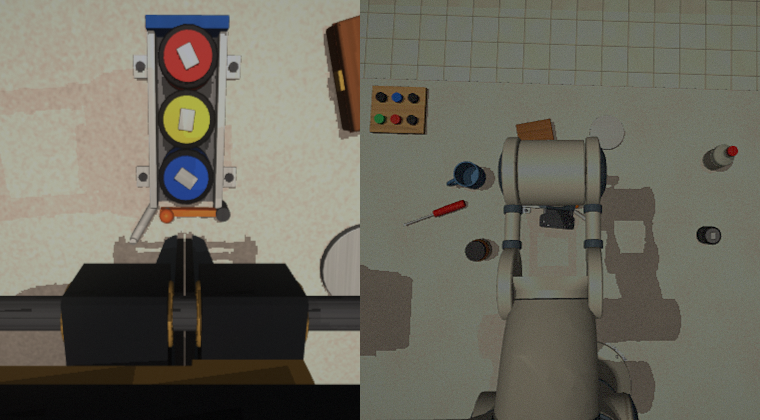

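Red (187,55), yellow (187,120) and blue (187,178) stand in file behind the shut gate at row 214. The spare and the bystanders have not moved.

```bash
python3 -c "
from plant import *
print(hand_in())"
```

```text
the job is handed in; nothing more can be done
None
```

The job is handed in at about 46 s of the 67 s: red, yellow and blue stand upright in file with red at the end stop, the gate is shut, and the spare is where it was. While I was dragging red and yellow gripped high, they dug into the bench (up to about 15 N) and slipped in the pads, so they may have tilted slightly before I pushed them home from behind.

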